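Show the culture flask's growth face to the inspection camera

ROBOT

A 7-joint arm with a two-finger parallel gripper is mounted at the origin on the work surface. World frame = base frame: x ahead of the robot, y to its left, z up, the work surface at z = 0. Lengths are in m, angles in degrees, forces in N, time in s.
With the tool pointing down it reaches from about 0.425 to 0.875 m from the base axis. Payload 4.7 kg.
Tool frame: the origin (TCP) lies between the finger pads; the fingertips stand 19 mm ahead of it and the grasp point (between the pads) is the TCP; x points along the fingers, z is the direction in which the jaws open and shut, and the axes are right-handed (so a half turn about x gives the same grasp; the last joint's range is limited). The gripper opens to 87 mm and grips with 3 to 60 N. Pads are 19 mm wide; open, the fingers measure 117 mm over their backs; the gripper's body (75 mm by 190 mm) begins 51 mm behind the grasp point.
Start: joints at [-64.968, 18.392, -4.016, 83.108, 1.295, 78.541, -3.26], TCP at [0.267, 0.593, 0.242] pointing down, gripper open.
Joint ranges: [-163.93, 163.93], [-17.29, 119.83], [-79.2, 71.16], [3.27, 140.29], [-89.18, 269.18], [5.43, 117.66], [-154.24, 154.24]. Speed limits (degrees/s): [147.25, 147.25, 180, 180, 180, 180, 180].

INTERFACE

Orientations are given as [roll, pitch, yaw] about the fixed x, y, z axes, in that order (R = Rz(yaw) Ry(pitch) Rx(roll)).
In Python, from cell import monitor, read_camera, camera_model, env, regions_of gives the robot as it stands. The module is installed in compiled form; this text tells all that it offers.
- The arm moves only by the tool step_arm, never from a script. Its argument "deltas" is a list of rows, each a list of 5 numbers: the gripper's target within -1 to 1 (fully open at 1, half-way at 0, shut at -1), then the shift along the tool's x, y, z in m, then the turn about the tool's x in degrees. A call has 1 to 12 rows; each row is the pose to reach, as a shift and turn from the pose commanded when the call began, along the tool's axes at that moment; what a row does not reach only later rows make up. A row lasts 1/8 s, in which the tool goes at most 62.5 mm and 10.7 degrees, less where a joint would pass 70% of its speed; a pose out of reach is approached as far as the arm can. A call with a gripper value outside its range is refused whole. The fingers move at their own pace and stop on an object; "newtons" is the grip in N (left out, the last holds). Time passes only in rows, so rows that repeat a pose let the fingers close. It gives the time, the measured TCP pose, the force and the opening at its end, in the units of the state.
- monitor.get_obs(): the state, without advancing time (a new reading comes with each control period).
- read_camera(name): name is "scene" or "top" or "wrist"; returns (picture, depth): 384x512x3 uint8, red, green, blue; 384x512 float32, m along the optical axis (not along the pixel's ray), 0 where there is no reading.
- camera_model(name): a dict with "fx", "fy", "cx", "cy" (pixels), "xyz" and "attitude" of the camera in the world. Camera axes: x right, y down, z forward; pixel columns grow to the right and rows downward; lengths in m; the calibration is good to about 2 mm. A picture is of the moment at which its call begins: read the wrist's pose just before it. camera_model takes no time and is no camera call; for the wrist camera it gives the pose at the moment of the call.
- env.sign_off(): hands the job in, once; it reports no verdict.
Trained networks look in the newest picture that a camera, given by its name, has taken for a name from the list of things; names that differ only in an ending like _2 or _b are one class to them, and where a whole thing is asked for, a point or a joint stands for the part that bears it (a point fixed in the world has none). Each returns a list of dicts, best first, with "p" (0 to 1); they miss things now and then, are a little off and sometimes report something else, mostly with a low value. They report only what shows in the picture. A call takes as long as a camera call. They do not tell look-alikes from the thing itself.
- regions_of(camera, thing): "pixels" (384x512 bool, what is visible of it) and "pixel" ([column, row] in pixels, amid what is visible of it).
The state is a dict: "time_s": time; "qpos": joint angles; "joint_velocities": joint speeds; "effort": joint torques, N m; "tool_pos": TCP position; "tool_rot": TCP orientation; "force": force on the tool from outside, world axes, zero at the start; "wrist_torque": the same for the moment, N m; "grip_width": finger opening in m.
Only numpy, scipy, OpenCV 4.12 (cv2) and the standard library are available. Lean on these libraries where they do the work, as an engineer would, in place of code of your own. Each camera call takes 0.05 s, during which the arm holds its last target. There are 200 camera calls.

TASK

Take the small culture flask out of the steel tray and hold it up in front of the inspection camera on the bench: its centre 15 cm from the lens on the line of sight, its underside (the growth face it lies on) square to the lens, and its cap end uppermost, so that its length runs straight up the picture. Finish while still holding it there, steady in the gripper, and leave the camera's aim and everything else on the bench as they are.

Things in the scene. Friction and masses are not known exactly. Their poses are not given: they have to be found in the camera images.
- small_flask_mid (a point): Small clear-plastic culture flask, about 45 g, lying flat in the tray on its growth face. This point is the centre of its body (72 long in x, 52 wide in y, 24 high in z), 12 above the underside. x points to the cap, z out of the top face; the -z face is the growth face. At the start the cap points along the robot's x ahead, within 0.5 rad. It may lie in any of the tray's three places.
- small_flask_cap (a point): Middle of the small flask's round screw cap, 64 from the body's centre along its x; same axes. Between body and cap is a stepped shoulder 14 long; the cap has diameter 23 and ends 73 from the body's centre.
- lens (a point): Centre of the inspection camera's front glass, about 130 above the bench. z points out along the line of sight: up and back towards the robot, 0.4 to 0.62 rad from vertical. x is the picture's upright (away from the robot and up), y is level. The held flask's centre belongs 150 out along z, its axes parallel to these: top face away from the lens, cap towards +x.
- camera_stand: Camera stand: dark steel base 120 x 110 fixed to the bench, with a yoke; origin at the centre of its underside. In the yoke, on a stiff hinge 85 up, is the white camera head 52 x 60 x 62 with a black barrel and an aluminium front ring of diameter 50 round the lens. Nothing of it is more than 150 above the bench. Do not move the head.
- small_flask: The small flask again: origin at the centre of its underside, same axes as small_flask_mid.
- tray: Shallow open steel tray, 260 (x) x 420 (y), walls 4 thick and 16 high, floor 4 thick, fixed to the bench; origin at the centre of its underside. Three things lie in it side by side along its y, about 140 apart: the two flasks and a dish.
- large_flask: Large culture flask of the same make, body 112 x 84 x 36, cap end along +x reaching to 105 from the middle; lies in the tray. Origin at the centre of the body's underside. Leave alone.
- dish: Round covered culture dish, diameter 90, 16 high, in the tray; origin at the centre of its underside. Leave alone.
- tip_box: Box of pipette tips, 85 x 120, 68 high, on the robot's side of the camera; origin at the centre of its underside. Leave alone.
- spray_bottle: White spray bottle, 72 in diameter, 190 high; origin at the centre of its underside. Leave alone.
- jar: White jar, 70 in diameter, 75 high; origin at the centre of its underside. Leave alone.
- timer: Small flat bench timer, 60 x 60 x 20; origin at the centre of its underside. Leave alone.
Things that resemble listed ones, but are neither listed nor needed, are in the scene too. What is shaped like the small_flask but red is not meant.

How it is judged:
By the outcome, as a careful person would: the job done as asked, in the order asked, and still so for the second after the job is handed in, while the arm keeps its last pose, push and grip.
It also fails if it takes over 32 s, if anything falls off the work surface, if the arm or the gripper's body presses on something with over 40 N, if the wrist force passes 120 N, or if a joint passes its speed limit or range.

## Working session

There is one attempt and no reset: what is moved stays moved. The work goes in short steps, Python scripts to look and compute and a tool call to move; the robot and the scene stay as the last step left them, time stands still between calls to the robot, and variables do not carry over. Pictures are saved under pics/ and viewed, about 8 in all and at most 12, crops included, and the job is handed in when it is done.

Besides the shell and the picture viewer there is one more tool, called after "Request:" as name(argument=value, ...) on one line, values as JSON. step_arm: Moves the arm, as the interface text tells. Its arguments: {"type":"object","properties":{"deltas":{"type":"array"},"newtons":{"type":"number"}},"required":["deltas"]}

```bash
mkdir -p pics; cat > h.py <<'E'
import numpy as np, cv2
from cell import monitor, read_camera, camera_model, env, regions_of
from scipy.spatial.transform import Rotation as R
def cam(n):
    m=camera_model(n); return m
def cloud(m,d):
    v,u=np.mgrid[0:384,0:512]
    P=np.stack([(u-m['cx'])/m['fx']*d,(v-m['cy'])/m['fy']*d,d],-1)
    a=np.array(m['attitude'])
    Rm=a if a.shape==(3,3) else R.from_euler('xyz',a,degrees=True).as_matrix()
    return P@Rm.T+np.array(m['xyz'])
E
python3 - <<'E'
from h import *
print(monitor.get_obs())
ims=[]
for n in ['scene','top','wrist']:
    m=cam(n);print(n,m)
    p,d=read_camera(n);np.savez(n+'0.npz',p=p,d=d)
    ims.append(p)
    for t in ['small_flask','camera_stand','lens','large_flask','dish','tip_box','spray_bottle','jar','timer','small_flask_cap']:
        for r in regions_of(n,t)[:3]:
            W=cloud(m,d);q=W[r['pixels']&(d>0)]
            print(n,t,round(r['p'],2),np.round(r['pixel']),len(q),np.round(np.median(q,0),3) if len(q) else '', np.round(np.percentile(q,[2,98],axis=0),3).tolist() if len(q) else '')
cv2.imwrite('pics/a.png',cv2.resize(ims[0],(800,600))[:,:,::-1]);cv2.imwrite('pics/b.png',cv2.resize(ims[1],(800,600))[:,:,::-1])
print(monitor.get_obs()['time_s'])
E
```

```text
{'time_s': 0.0, 'qpos': array([-64.96583149,  18.43938688,  -4.01499192,  83.17479963,
         1.29541544,  78.5404315 ,  -3.25926641]), 'joint_velocities': array([-0.05807754, -0.02637154,  0.06765419, -0.09730986,  0.07723654,
        0.00553011,  0.0950663 ]), 'effort': array([ 8.22711245e-04, -4.91286671e+01, -4.03750464e-01, -3.12522984e+01,
       -6.41619391e-02,  4.36263671e-02,  1.68750671e-04]), 'tool_pos': array([0.26656306, 0.59226244, 0.24045859]), 'tool_rot': array([-176.69825948,   89.89046368, -110.92237612]), 'force': array([-0.52406536,  0.19482049, -0.18294249]), 'wrist_torque': array([ 0.01630694,  0.06837792, -0.01186419]), 'grip_width': 0.08686225259293766}
scene {'fx': 402.57668876849476, 'fy': 402.57668876849476, 'cx': 251.82199035871096, 'cy': 191.86706272550248, 'xyz': array([1.45731491, 0.44420628, 0.75975971]), 'attitude': array([-1.22452452e+02,  1.17280375e-01,  1.20142194e+02])}
scene small_flask 0.81 [340. 233.] 462 [0.526 0.196 0.028] [[0.475, 0.167, 0.009], [0.575, 0.226, 0.032]]
scene small_flask 0.64 [220. 250.] 565 [ 0.768 -0.069  0.025] [[0.705,
[... 2850 characters left out ...]
, -0.525, 0.003], [0.622, -0.441, 0.194]]
top jar 0.63 [400. 226.] 548 [ 0.443 -0.483  0.072] [[0.412, -0.521, 0.009], [0.473, -0.458, 0.08]]
top timer 0.76 [353. 246.] 433 [ 0.398 -0.359  0.018] [[0.362, -0.391, 0.002], [0.431, -0.326, 0.024]]
top small_flask_cap 0.88 [258. 126.] 502 [ 0.754 -0.071  0.024] [[0.698, -0.098, 0.013], [0.8, -0.049, 0.031]]
top small_flask_cap 0.61 [172. 206.] 539 [0.512 0.193 0.028] [[0.47, 0.17, 0.01], [0.567, 0.225, 0.035]]
wrist {'fx': 276.53403035553566, 'fy': 276.53403035553566, 'cx': 252.60410060880778, 'cy': 190.41681011221524, 'xyz': array([0.19774114, 0.62361256, 0.3855585 ]), 'attitude': array([ 1.64120204e+02, -7.72187946e-02,  6.57794304e+01])}
1.65
```

View pics/a.png

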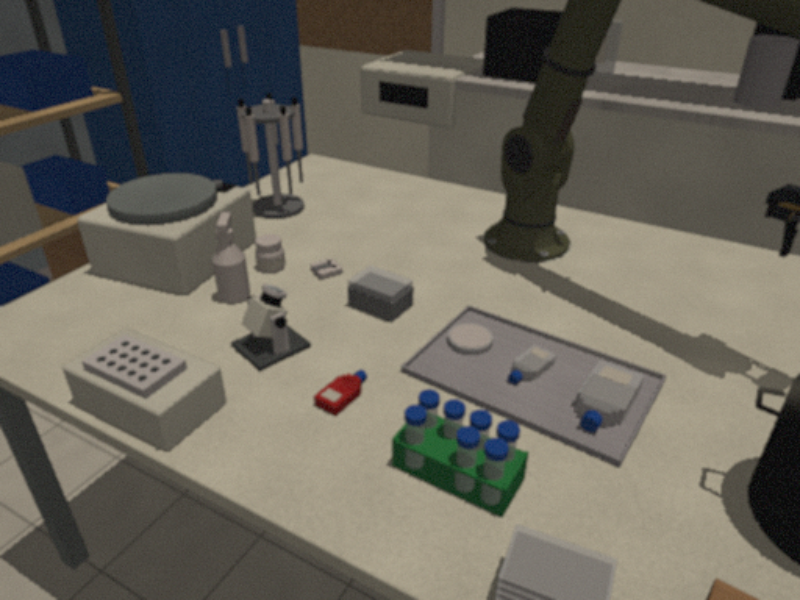

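View pics/b.png

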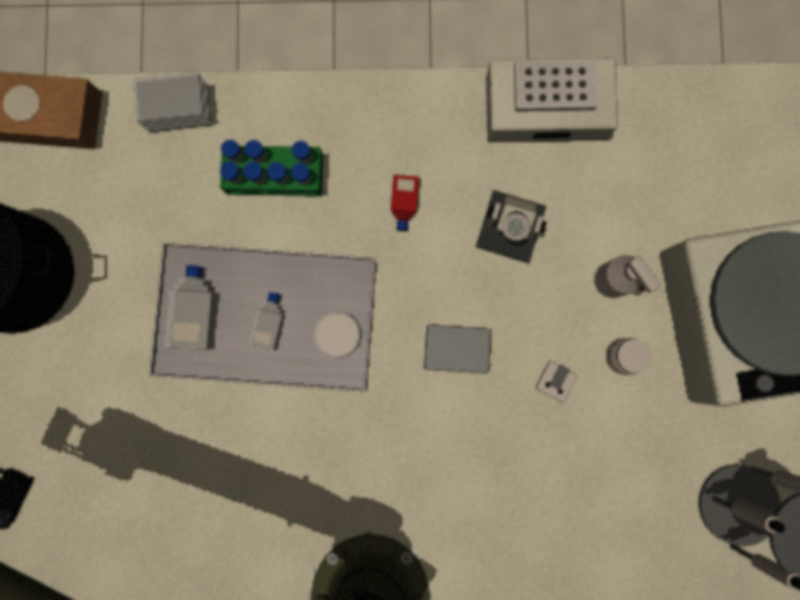

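```bash
cat >> h.py <<'E'
def tool():
    o=monitor.get_obs(); return np.array(o['tool_pos']),R.from_euler('xyz',o['tool_rot'],degrees=True).as_matrix(),o
def shift(target):
    p,T,o=tool(); return np.round(T.T@(np.array(target)-p),4)
E
python3 - <<'E'
from h import *
p,T,o=tool();print(p,np.round(T,3))
m=cam('top');Z=np.load('top0.npz');d=Z['d'];W=cloud(m,d)
def rect(mask,zr):
    q=W[mask&(d>0)];q=q[(q[:,2]>zr[0])&(q[:,2]<zr[1])]
    return cv2.minAreaRect(q[:,:2].astype(np.float32)),len(q)
read_camera('top')
for t,zr in [('small_flask',(.018,.04)),('tray',(-.01,.02)),('camera_stand',(.0,.03))]:
    for r in regions_of('top',t)[:2]: print(t,r['p'],r['pixel'],rect(r['pixels'],zr))
print(shift([.50,.20,.25]),shift([.55,-.22,.36]))
E
```

```text
[0.26673208 0.59274912 0.2415788 ] [[ 0.    -0.912  0.41 ]
 [ 0.     0.41   0.912]
 [-1.    -0.     0.   ]]
small_flask 0.69 [171.9, 205.8] (((0.5208755135536194, 0.19444817304611206), (0.05229828134179115, 0.10762589424848557), 77.59473419189453), 510)
small_flask 0.64 [260.1, 125.4] (((0.7503625154495239, -0.07199874520301819), (0.05147901922464371, 0.10530918091535568), 84.41835021972656), 466)
tray 0.61 [184.6, 198.2] (((0.5287697315216064, 0.20483534038066864), (0.42339465022087097, 0.26689833402633667), 86.39478302001953), 8819)
tray 0.23 [403.2, 225.7] (((0.4425370991230011, -0.49584922194480896), (0.07401888072490692, 0.07406051456928253), 14.339739799499512), 35)
camera_stand 0.64 [327.8, 142.8] (((0.7019082903862, -0.28225475549697876), (0.11391587555408478, 0.12464576214551926), 70.6216049194336), 768)
[-0.0084 -0.3739 -0.2625] [-0.1184 -0.5918 -0.625 ]
```

Request:
step_arm(deltas=[[1,-0.005,-0.196,-0.127,-6],[1,-0.01,-0.392,-0.255,-12],[1,-0.01,-0.392,-0.255,-12],[1,-0.01,-0.392,-0.255,-12],[1,-0.01,-0.392,-0.255,-12],[1,-0.01,-0.392,-0.255,-12],[1,-0.01,-0.392,-0.255,-12],[1,-0.01,-0.392,-0.255,-12],[1,-0.01,-0.392,-0.255,-12],[1,-0.01,-0.392,-0.255,-12]])

```text
time_s: 3.1
tool_pos: [0.519, 0.2006, 0.2515]
tool_rot: [38.9, 89.9, 116.8]
force: [-0.5, 0.2, 0.6]
grip_width: 0.0868
```

```bash
python3 - <<'E'
from h import *
p,T,o=tool();print(p,np.round(T,3))
m=cam('wrist');P,d=read_camera('wrist');np.savez('wrist1.npz',p=P,d=d,xyz=m['xyz'],att=m['attitude'])
W=cloud(m,d)
for t,zr in [('small_flask',(.02,.04)),('tray',(-.01,.02))]:
    for r in regions_of('wrist',t)[:2]:
        q=W[r['pixels']&(d>0)];q=q[(q[:,2]>zr[0])&(q[:,2]<zr[1])]
        print(t,r['p'],r['pixel'],len(q),cv2.minAreaRect(q[:,:2].astype(np.float32)),np.percentile(q,[1,50,99],axis=0).round(3).tolist())
        if t=='small_flask':
            b=q[q[:,2]>.0255];print('body',cv2.minAreaRect(b[:,:2].astype(np.float32)),np.median(b[:,2]))
# near wall: points z>.012 near x<.43
k=(d>0)&(W[...,2]>.010)&(W[...,2]<.022)&(W[...,0]<.44)&(abs(W[...,1]-.2)<.15)
q=W[k];print(len(q));
if len(q)>20: print(np.polyfit(q[:,1],q[:,0],1),np.percentile(q[:,0],[5,50,95]))
cv2.imwrite('pics/c.png',cv2.resize(P,(800,600))[:,:,::-1])
print(shift([.68,-.27,.29]))
E
```

```text
[0.51900353 0.2005785  0.25153008] [[-0.    -0.978  0.21 ]
 [ 0.001  0.21   0.978]
 [-1.     0.001  0.001]]
small_flask 0.76 [250.5, 162.1] 2529 ((0.5191405415534973, 0.19457444548606873), (0.05125843733549118, 0.10862613469362259), 76.57219696044922) [[0.465, 0.17, 0.023], [0.508, 0.195, 0.029], [0.569, 0.227, 0.031]]
body ((0.5189666748046875, 0.19458860158920288), (0.05125383287668228, 0.10807919502258301), 76.53780364990234) 0.028643488049639926
tray 0.63 [269.1, 146.5] 37478 ((0.5254427790641785, 0.20388594269752502), (0.43959739804267883, 0.26114705204963684), 84.8664779663086) [[0.389, -0.004, 0.003], [0.487, 0.207, 0.005], [0.659, 0.416, 0.017]]
914
[0.08521969 0.38192138] [0.38750364 0.39931593 0.41075199]
[-0.0387 -0.256  -0.427 ]
```

View pics/c.png

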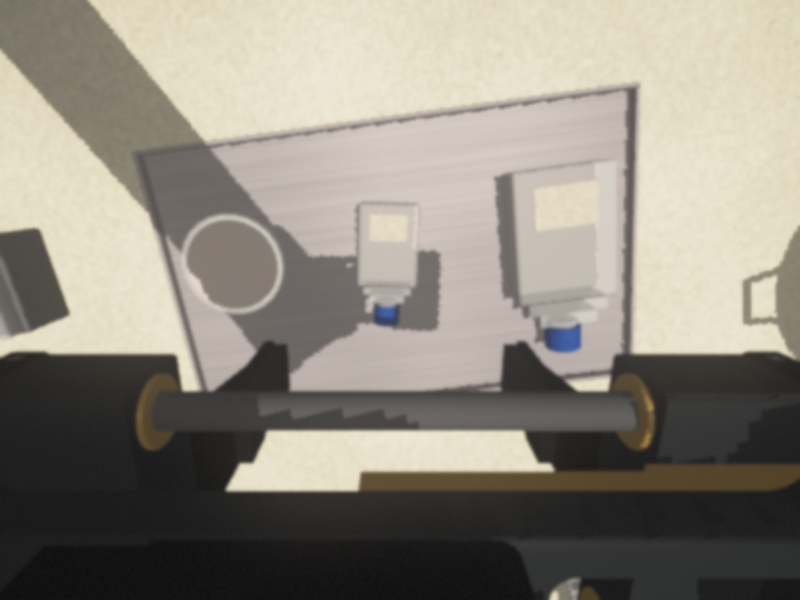

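Request:
step_arm(deltas=[[1,-0.039,-0.13,-0.21,3],[1,-0.039,-0.256,-0.427,7],[1,-0.039,-0.256,-0.427,7],[1,-0.039,-0.256,-0.427,7],[1,-0.039,-0.256,-0.427,7],[1,-0.039,-0.256,-0.427,7],[1,-0.039,-0.256,-0.427,7],[1,-0.039,-0.256,-0.427,7],[1,-0.039,-0.256,-0.427,7],[1,-0.039,-0.256,-0.427,7],[1,-0.039,-0.256,-0.427,7]])

```text
time_s: 4.62
tool_pos: [0.6801, -0.2692, 0.2908]
tool_rot: [-4.2, 89.9, 66.8]
force: [0.4, -0.8, 0.5]
grip_width: 0.0868
```

```bash
python3 - <<'E'
from h import *
p,T,o=tool();print(p,np.round(T,3))
m=cam('wrist');P,d=read_camera('wrist');W=cloud(m,d)
np.savez('wrist2.npz',p=P,d=d,W=W)
for t in ['lens','camera_stand']:
    for r in regions_of('wrist',t)[:2]:
        k=r['pixels']&(d>0);q=W[k]
        print(t,r['p'],r['pixel'],len(q),np.percentile(q,[1,50,99],axis=0).round(3).tolist())
v,u=r['pixel']and map(int,r['pixel'][::-1])
cv2.imwrite('pics/d.png',cv2.resize(P,(800,600))[:,:,::-1])
E
```

```text
[ 0.68007327 -0.26920493  0.29081397] [[ 0.001 -0.945  0.326]
 [ 0.002  0.326  0.945]
 [-1.    -0.     0.002]]
lens 0.77 [247.6, 187.7] 2419 [[0.656, -0.315, 0.066], [0.687, -0.278, 0.121], [0.738, -0.249, 0.139]]
camera_stand 0.65 [248.1, 178.0] 5582 [[0.633, -0.342, 0.01], [0.68, -0.275, 0.09], [0.76, -0.22, 0.138]]
```

View pics/d.png

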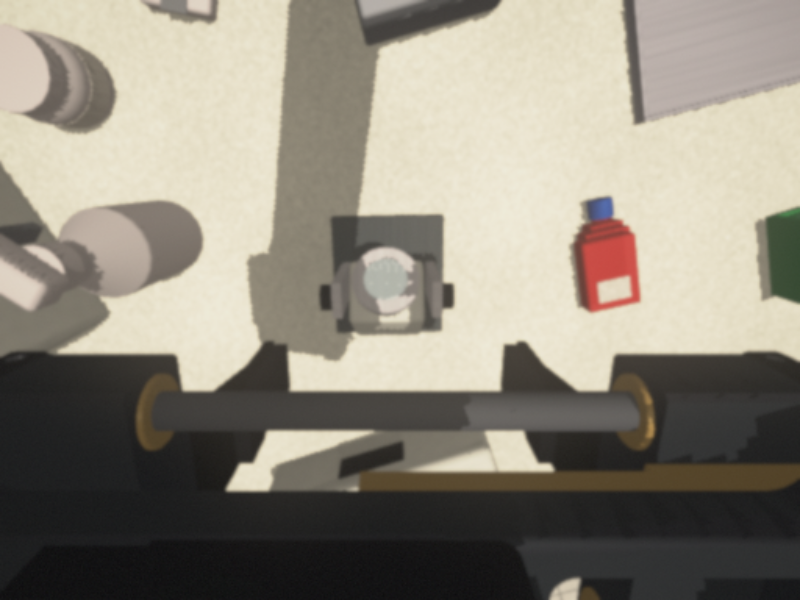

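```bash
python3 - <<'E'
from h import *
Z=np.load('wrist2.npz');P,d,W=Z['p'],Z['d'],Z['W']
v,u=np.mgrid[0:384,0:512]
# ransac plane about lens pixel
k=(np.hypot(u-248,v-179)<26)&(d>0)&(W[...,2]>.09)
q=W[k];rng=np.random.default_rng(0);best=None
for i in range(3000):
    a,b,c=q[rng.choice(len(q),3,False)]
    n=np.cross(b-a,c-a);L=np.linalg.norm(n)
    if L<1e-4: continue
    n/=L;n*=np.sign(n[2])
    if not .8<n[2]<.94: continue
    e=abs((q-a)@n)<.002
    if best is None or e.sum()>best.sum(): best=e
Q=q[best]
for _ in range(4):
    c=Q.mean(0);n=np.linalg.svd(Q-c)[2][2];n*=np.sign(n[2]);r=q-c
    Q=q[(abs(r@n)<.002)&(np.linalg.norm(r,axis=1)<.03)]
print('n',n,'tilt',np.arccos(n[2]),'az',np.degrees(np.arctan2(-n[1],-n[0])),len(Q),len(q),'c',c,'rms',np.std((Q-c)@n))
# in-plane circle
y=np.cross([0,0,1],-n*[1,1,0]);y/=np.linalg.norm(y);x=np.cross(y,n)
uv=np.c_[(Q-c)@x,(Q-c)@y].astype(np.float32);print(cv2.minEnclosingCircle(uv),np.percentile(uv,[1,99],axis=0))
print('x',x,'y',y,'z',n)
# print height map
print((W[150:215:5,210:290:5,2]*1000).astype(int))
b=regions=None
k=(W[...,2]>.004)&(W[...,2]<.03)&(d>0)&(abs(W[...,0]-.7)<.09)&(abs(W[...,1]+.28)<.09)
qb=W[k];print('base',cv2.minAreaRect(qb[:,:2].astype(np.float32)),np.median(qb[:,2]))
cv2.imwrite('pics/e.png',cv2.resize(P[140:225,200:300],(700,595),interpolation=cv2.INTER_CUBIC)[:,:,::-1])
E
```

```text
n [-0.48109676  0.16005165  0.86193351] tilt 0.5317254597310688 az -18.40129289729467 1381 1772 c [ 0.67631827 -0.27481684  0.12798386] rms 0.0009264731914464116
((-0.0006510723615065217, -4.378534504212439e-05), 0.025086311623454094) [[-0.02346795 -0.02333666]
 [ 0.02293215  0.02341138]]
x [ 0.81786189 -0.27208694  0.50702133] y [ 0.31567045  0.94886889 -0.        ] z [-0.48109676  0.16005165  0.86193351]
[[  1  11  12  13  12  13  13  13  12  13  12  10  12  12  12   0]
 [  0  11  12  12  12  12  13  12  13  13  13  11  12  11  12   0]
 [  2  13  11  12  13  12 114 115 115 115  12  12  12  12  12   1]
 [  1  12  11  12  12 117 118 119 119 118 119  12  12  13  13   1]
 [  0  12  32  90 121 121 123 123 122 123 121 122  89  36  13   1]
 [  0  63  65 124 125 125 125 125 126 126 125 125  93  69  71   0]
 [  0  91  70 127 127 129 129 128 128 130 129 127  96  76  97   0]
 [ 92  99  73 100 130 132 132 132 131 132 130 133 100  77  97  93]
 [ 96  99  75 105 135 132 135 134 135 134 133 130 104  78  96  95]
 [ 95  97  78 108 108 137 136 136 136 138 137 107 107  77  97  95]
 [  0  97  13 110 112 109 132 138 137 111 111 111 109  12  97   0]
 [  0  12  11 113 113 113 114 114 114 112 114 112 110  12  12   0]
 [  0  11  13  13  94  93  92  91  91  90  91  90  12  12  12   0]]
base ((0.6982627511024475, -0.28197818994522095), (0.10991170257329941, 0.11886724829673767), 72.00898742675781) 0.012697225203765428
```

View pics/e.png

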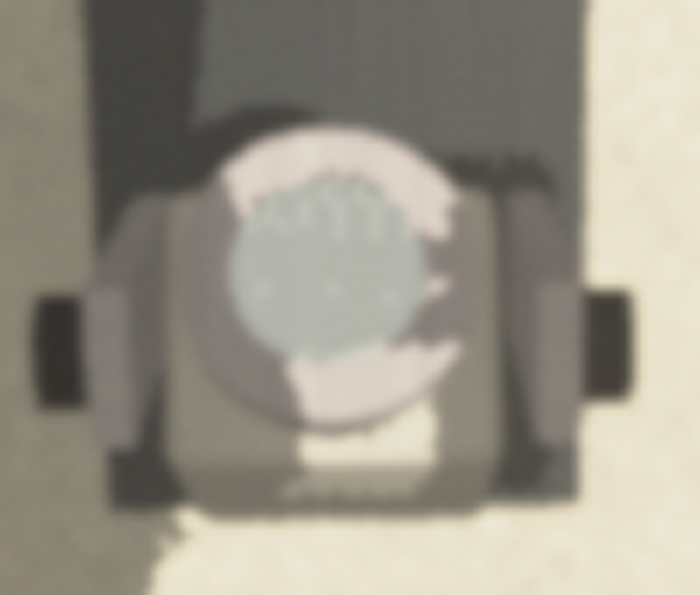

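Request:
step_arm(deltas=[[1,0.03,0.04,0.06,-2],[1,0.06,0.15,0.19,-5.6],[1,0.171,0.3,0.386,-5.6],[1,0.171,0.3,0.386,-5.6],[1,0.171,0.3,0.386,-5.6],[1,0.171,0.3,0.386,-5.6],[1,0.171,0.3,0.386,-5.6],[1,0.171,0.3,0.386,-5.6],[1,0.171,0.3,0.386,-5.6],[1,0.171,0.3,0.386,-5.6],[1,0.171,0.3,0.386,-5.6],[1,0.171,0.3,0.386,-5.6]])

```text
time_s: 6.28
tool_pos: [0.5245, 0.1891, 0.1204]
tool_rot: [-76.0, 89.9, 0.2]
force: [0.4, 0.4, 0.4]
grip_width: 0.0872
```

```bash
python3 - <<'E'
from h import *
p,T,o=tool();print(p,np.round(T,4),np.degrees(np.arctan2(T[1,2],T[0,2])))
m=cam('wrist');P,d=read_camera('wrist');W=cloud(m,d)
for r in regions_of('wrist','small_flask')[:2]:
    q=W[r['pixels']&(d>0)];q=q[(q[:,2]>.02)&(q[:,2]<.04)]
    rc=cv2.minAreaRect(q[:,:2].astype(np.float32));print(r['p'],r['pixel'],len(q),rc)
print(shift([.522,.194,.034]))
E
```

```text
[0.52447047 0.18912724 0.1203795 ] [[ 1.600e-03 -9.711e-01  2.388e-01]
 [ 0.000e+00  2.388e-01  9.711e-01]
 [-1.000e+00 -1.500e-03  4.000e-04]] 76.1820151083486
0.88 [260.8, 176.5] 5763 ((0.5191900730133057, 0.1939050704240799), (0.05202409252524376, 0.10880235582590103), 76.32367706298828)
[0.0861 0.0031 0.0036]
```

Request:
step_arm(deltas=[[1,0.045,0,0,0],[1,0.075,0,0,0],[1,0.086,0,0,0],[1,0.086,0,0,0],[-0.2,0.086,0,0,0],[-0.4,0.086,0,0,0],[-0.4,0.086,0,0,0],[-0.4,0.086,0,0,0]], newtons=4)

```text
time_s: 7.38
tool_pos: [0.5234, 0.1912, 0.0339]
tool_rot: [-44.4, 90.0, 32.0]
force: [0.4, -0.3, 0.5]
grip_width: 0.0547
```

Request:
step_arm(deltas=[[-0.8,0,0,0,0],[-0.8,0,0,0,0],[-0.8,-0.006,0,0,0],[-0.8,-0.006,0.02,-0.004,-3],[-0.8,-0.006,0.04,-0.008,-6],[-0.8,-0.006,0.054,-0.011,-8.8],[-0.8,-0.006,0.054,-0.011,-8.8],[-0.8,-0.006,0.054,-0.011,-8.8]])

```text
time_s: 8.38
tool_pos: [0.469, 0.1932, 0.0399]
tool_rot: [-69.5, 89.9, 15.6]
force: [-0.2, -0.4, -0.1]
grip_width: 0.0522
```

```bash
cat > look.py <<'E'
from h import *
import sys
def look(tag,cams=('wrist','scene')):
    p,T,o=tool();print(p.round(4),'jaw',np.degrees(np.arctan2(T[1,2],T[0,2])).round(1),'w',o['grip_width'],'F',np.round(o['force'],1),o['time_s'])
    for c in cams:
        m=cam(c);P,d=read_camera(c);W=cloud(m,d);np.savez(f'{tag}_{c}.npz',p=P,W=W,d=d)
        for r in regions_of(c,'small_flask')[:3]:
            k=r['pixels']&(d>0);q=W[k];s=np.linalg.norm(q[:,:2]-p[:2],axis=1)<.12;q=q[s]
            if len(q)<100: continue
            print(c,round(r['p'],2),np.round(r['pixel']),len(q),np.percentile(q,[1,50,99],axis=0).round(3).tolist())
            # plane (ransac)
            rng=np.random.default_rng(0);best=None
            for i in range(1500):
                a,b,e=q[rng.choice(len(q),3,False)];n=np.cross(b-a,e-a);L=np.linalg.norm(n)
                if L<1e-4: continue
                n/=L;n*=np.sign(n[2]);g=abs((q-a)@n)<.0015
                if best is None or g.sum()>best.sum(): best=g
            Q=q[best];cc=Q.mean(0);n=np.linalg.svd(Q-cc,full_matrices=False)[2][2];n*=np.sign(n[2])
            print('   top plane n',n.round(3),'tilt',np.degrees(np.arccos(n[2])).round(1),'az',np.degrees(np.arctan2(-n[1],-n[0])).round(1),len(Q),'c',cc.round(4))
        v,u=map(int,r['pixel'][::-1]) if 0 else (192,256)
        cv2.imwrite(f'pics/{tag}_{c}.png',cv2.resize(P,(800,600))[:,:,::-1])
if __name__=='__main__': look(sys.argv[1],sys.argv[2:])
E
python3 look.py s1 wrist
```

```text
[0.469  0.1932 0.0399] jaw 85.1 w 0.052197371389705885 F [-0.2 -0.4 -0.1] 8.375
```

View pics/s1_wrist.png

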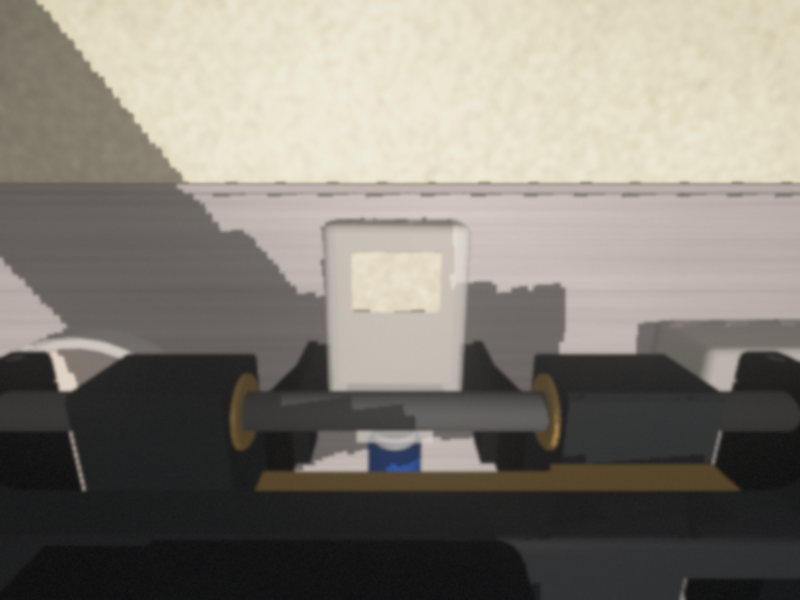

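```bash
cat > fit.py <<'E'
from h import *
def fit(tag,zmin=.02,view=False,win=(150,236,218,292)):
    p,T,o=tool();m=cam('wrist');P,d=read_camera('wrist');W=cloud(m,d);np.savez(tag+'.npz',p=P,W=W,d=d)
    v0,v1,u0,u1=win
    w=W[v0:v1,u0:u1];q=w[(d[v0:v1,u0:u1]>0)&(w[...,2]>zmin)]
    # in tool-relative coords (X fwd = -tool y, Y = tool z, Z up)
    f=-T[:,1];l=T[:,2];L=np.c_[(q-p)@f,(q-p)@l,q[:,2]-p[2]]*1000
    L=L[(abs(L[:,1])<27)&(L[:,0]>-75)&(L[:,0]<12)]
    rng=np.random.default_rng(0);best=np.zeros(len(L),bool)
    for i in range(1500):
        a,b,e=L[rng.choice(len(L),3,False)];n=np.cross(b-a,e-a);k=np.linalg.norm(n)
        if k<50: continue
        g=abs((L-a)@(n/k))<1.2
        if g.sum()>best.sum(): best=g
    Q=L[best];c=Q.mean(0);n=np.linalg.svd(Q-c,full_matrices=False)[2][2];n*=np.sign(n[2])
    th=np.degrees(np.arctan2(-n[0],n[2]));roll=np.degrees(np.arctan2(-n[1],n[2]))
    s=(Q-c)@np.array([np.cos(np.radians(th)),0,np.sin(np.radians(th))])
    print('tcp',p.round(4),'jaw',np.degrees(np.arctan2(T[1,2],T[0,2])).round(2),'w',round(o['grip_width'],4),'F',np.round(o['force'],1),'t',o['time_s'])
    print('tilt %.1f roll %.1f'%(th,roll),len(Q),len(L),'c',c.round(1),'Y',np.percentile(Q[:,1],[1,99]).round(1),'tail X,Z',Q[s<np.percentile(s,3)].mean(0).round(1),'head',Q[s>np.percentile(s,97)].mean(0).round(1))
    if view: cv2.imwrite(f'pics/{tag}.png',cv2.resize(P,(800,600))[:,:,::-1])
    # wall: height 10..20 mm
    k=(d>0)&(W[...,2]>.011)&(W[...,2]<.02);k[:100]=0;k[170:]=0;k[:,215:295]=0;r=(W[k]-p)@np.c_[f,l];r=r[(abs(r[:,1])<.12)]
    if len(r)>20: print('wall X',np.percentile(r[:,0]*1000,[5,50,95]).round(1))
if __name__=='__main__':
    import sys;fit(sys.argv[1],float(sys.argv[2]) if len(sys.argv)>2 else .02,len(sys.argv)>3)
E
python3 fit.py f1 .018
```

```text
tcp [0.469  0.1931 0.0397] jaw 85.13 w 0.0521 F [-0.6  0.4 -0.9] t 8.475
tilt -0.4 roll 0.1 5934 6346 c [-31.4   1.2  -4.9] Y [-19.2  21.7] tail X,Z [-55.3   1.1  -4.9] head [-6.3  1.2 -5.2]
wall X [-72.6 -70.9 -69.1]
```

Request:
step_arm(deltas=[[-0.8,0.004,0.006,0,0],[-0.8,0.004,0.012,0,0],[-0.8,0.004,0.014,0,0],[-0.8,0,0.0155,0,0],[-0.8,-0.004,0.017,0,0],[-0.8,-0.0075,0.019,0,0],[-0.8,-0.011,0.021,0,0],[-0.8,-0.011,0.021,0,0]], newtons=3)

```text
time_s: 9.52
tool_pos: [0.4469, 0.195, 0.0508]
tool_rot: [56.0, 90.0, 141.2]
force: [2.4, -0.2, 1.3]
grip_width: 0.0514
```

```bash
python3 fit.py f2 .018 v
```

```text
tcp [0.4469 0.195  0.0508] jaw 85.19 w 0.0514 F [ 2.4 -0.2  1.3] t 9.525
tilt 18.1 roll -0.0 5305 5892 c [-27.    1.3 -13.9] Y [-20.5  23.1] tail X,Z [-48.7   1.6 -21.6] head [-5.5  1.5 -7.1]
wall X [-50.5 -48.7 -46.6]
```

View pics/f2.png

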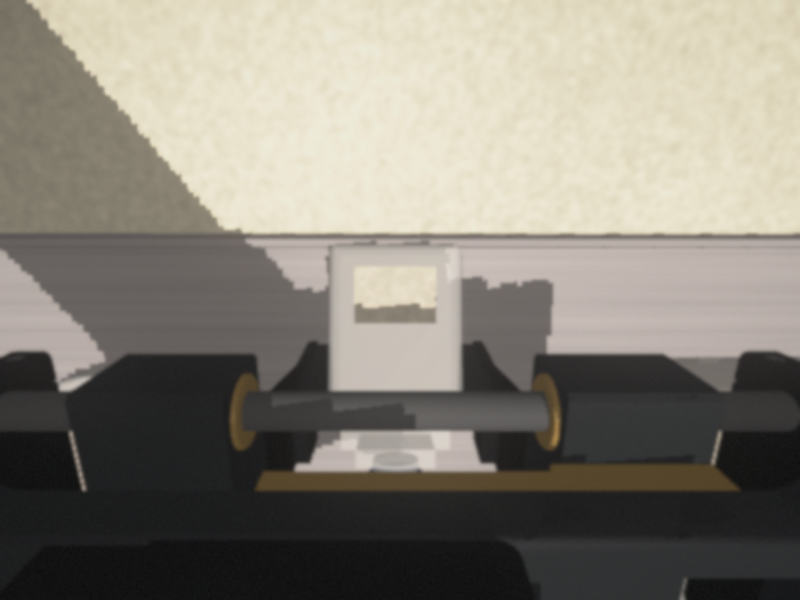

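Request:
step_arm(deltas=[[-0.8,-0.003,0.0025,0,0],[-0.8,-0.006,0.005,0,0],[-0.8,-0.009,0.008,0,0],[-0.8,-0.009,0.008,0,0]])

```text
time_s: 10.07
tool_pos: [0.4388, 0.1957, 0.0598]
tool_rot: [74.9, 90.0, 160.1]
force: [1.5, 0.0, 1.9]
grip_width: 0.0523
```

```bash
python3 fit.py f3 .018
```

```text
tcp [0.4388 0.1957 0.0598] jaw 85.19 w 0.0523 F [1.5 0.  1.9] t 10.075
tilt 30.4 roll 0.0 4920 5366 c [-23.6   1.3 -19.1] Y [-21.1  23.8] tail X,Z [-43.2   0.5 -31.3] head [-4.8  2.1 -8.1]
wall X [-42.4 -41.1 -38.9]
```

Request:
step_arm(deltas=[[-0.8,0,0,0,0],[-0.8,0,0,0,0],[-0.8,-0.01,-0.004,0,0],[-0.8,-0.05,-0.006,0,0],[-0.8,-0.1,-0.006,0,0],[-0.8,-0.15,-0.006,0,0],[-0.8,-0.2,-0.006,0,0],[-0.8,-0.22,-0.006,0,0],[-0.8,-0.22,-0.006,0,0],[-0.8,-0.22,-0.006,0,0]], newtons=25)

```text
time_s: 11.38
tool_pos: [0.4444, 0.1948, 0.2782]
tool_rot: [120.8, 89.9, -154.0]
force: [0.7, -0.4, -1.1]
grip_width: 0.0514
```

```bash
python3 fit.py f4 .15; python3 look.py s4 scene
```

```text
tcp [0.4444 0.1948 0.2782] jaw 85.19 w 0.0514 F [ 0.7 -0.4 -1.1] t 11.375
tilt 30.3 roll -0.3 4917 5378 c [-23.7   1.6 -19. ] Y [-21.1  23.8] tail X,Z [-43.2   3.8 -31. ] head [-4.9  1.1 -8. ]
wall X [-47.4 -46.  -44.5]
[0.4443 0.1947 0.2779] jaw 85.2 w 0.051950581364905726 F [-0.5 -1.2 -0.7] 11.425
scene 0.57 [357. 149.] 209 [[0.42, 0.168, 0.234], [0.479, 0.2, 0.277], [0.505, 0.221, 0.3]]
   top plane n [0.582 0.796 0.166] tilt 80.5 az -126.1 54 c [0.4807 0.2044 0.2788]
```

```bash
python3 - <<'E'
from h import *
Z=np.load('f4.npz');W,d,P=Z['W'],Z['d'],Z['p']
p,T,o=tool();f=-T[:,1];l=T[:,2]
for u in (235,245,255,265,275):
    c=W[:,u];L=np.c_[(c-p)@f,(c-p)@l,c[:,2]-p[2]]*1000
    v=np.where((d[:,u]>0)&(L[:,2]>-60)&(np.arange(384)>120))[0][0]
    print(u,v,L[v-1].round(0),L[v:v+5].round(1).tolist())
r=150;v=190
L=(W[v]-p);Y=L@l*1000;k=(abs(Y)<40)&(L[:,2]>-.04)&(L[:,2]<0);print(np.where(k)[0][[0,-1]],Y[k][[0,1,2,-3,-2,-1]].round(1))
E
```

```text
235 163 [  -2.  -26. -272.] [[-44.0, -11.0, -31.3], [-43.2, -11.1, -31.7], [-42.8, -11.0, -30.6], [-42.1, -11.0, -30.8], [-41.7, -11.0, -29.4]]
245 163 [  -2.  -11. -274.] [[-44.0, -4.6, -31.3], [-43.6, -4.6, -30.0], [-42.6, -4.6, -31.7], [-42.2, -4.6, -30.2], [-41.4, -4.6, -31.0]]
255 163 [  -2.    4. -272.] [[-43.9, 1.8, -31.5], [-43.4, 1.8, -30.7], [-42.8, 1.8, -30.4], [-42.3, 1.8, -29.9], [-41.7, 1.8, -29.5]]
265 163 [  -2.   20. -274.] [[-43.8, 8.3, -32.4], [-43.3, 8.2, -31.2], [-42.7, 8.2, -31.2], [-42.4, 8.2, -29.6], [-41.8, 8.1, -28.9]]
275 163 [  -2.   35. -273.] [[-43.9, 14.7, -31.9], [-43.5, 14.6, -30.5], [-42.8, 14.6, -30.8], [-42.4, 14.5, -29.3], [-41.9, 14.5, -28.5]]
[212 293] [-25.5 -24.7 -24.1  24.2  25.1  25.8]
```

Request:
step_arm(deltas=[[-0.8,-0.003,-0.01,-0.022,0],[-0.8,-0.003,-0.03,-0.064,2],[-0.8,-0.003,-0.053,-0.112,4],[-0.8,-0.003,-0.076,-0.162,6],[-0.8,-0.003,-0.1,-0.212,8],[-0.8,-0.003,-0.124,-0.262,10],[-0.8,-0.003,-0.148,-0.312,12],[-0.8,-0.003,-0.17,-0.36,13.4],[-0.8,-0.003,-0.188,-0.399,13.4],[-0.8,-0.003,-0.199,-0.422,13.4],[-0.8,-0.003,-0.204,-0.432,13.4],[-0.8,-0.003,-0.204,-0.432,13.4]])

```text
time_s: 13.02
tool_pos: [0.6119, -0.2525, 0.2817]
tool_rot: [91.4, 89.9, 163.1]
force: [0.5, -0.0, 0.7]
grip_width: 0.0518
```

Request:
step_arm(deltas=[[-0.8,0,0,0,0],[-0.8,0,0,0,0]])

```text
time_s: 13.28
tool_pos: [0.6123, -0.2511, 0.2828]
tool_rot: [-10.7, 89.9, 61.2]
force: [0.1, 1.0, -0.3]
grip_width: 0.0519
```

```bash
python3 fit.py f5 .2 v; python3 - <<'E'
from h import *
p,T,o=tool();f=-T[:,1]
c=p+np.array([0,0,-.0243])-.0076*f;print('centre',c.round(4),'err mm',((c-[.6042,-.2508,.2573])*1000).round(1),'vel',np.abs(o['joint_velocities']).max())
P,d=read_camera('scene');cv2.imwrite('pics/s5.png',cv2.resize(P[80:290,90:370],(800,600),interpolation=cv2.INTER_CUBIC)[:,:,::-1])
E
```

```text
tcp [ 0.6123 -0.2511  0.2828] jaw 71.88 w 0.0519 F [ 0.1  1.  -0.3] t 13.275
tilt 30.4 roll -0.0 4906 5378 c [-23.6   1.3 -19.2] Y [-21.2  23.8] tail X,Z [-43.3   0.6 -31.5] head [-4.8  1.5 -8.2]
centre [ 0.6051 -0.2489  0.2585] err mm [0.9 1.9 1.2] vel 0.16694560467320996
```

View pics/s5.png

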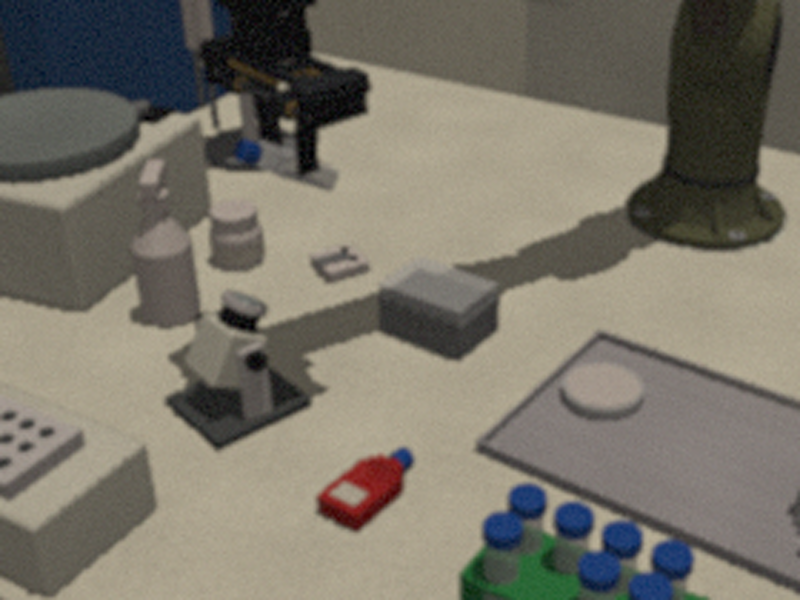

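Request:
step_arm(deltas=[[-0.8,0.001,0,-0.002,0],[-0.8,0.001,0,-0.002,0],[-0.8,0.001,0,-0.002,0],[-0.8,0.001,0,-0.002,0],[-0.8,0.001,0,-0.002,0],[-0.8,0.001,0,-0.002,0]])

```text
time_s: 14.12
tool_pos: [0.6116, -0.2544, 0.2816]
tool_rot: [-26.5, 90.0, 45.3]
force: [-0.1, 0.3, -0.7]
grip_width: 0.0518
```

```bash
python3 - <<'E'
from h import *
import fit
fit.fit('f6',.2)
p,T,o=tool();f=-T[:,1]
c=p+np.array([0,0,-.0243])-.0076*f;e=(c-[.6042,-.2508,.2573])*1000;print('err mm',e.round(1),o['grip_width'])
# lens check: compare head in top camera before/after
P,d=read_camera('top')
for t in ('camera_stand','large_flask','dish','tip_box'):
    for r in regions_of('top',t)[:1]: print(t,r['p'],r['pixel'])
if np.linalg.norm(e)<3: print(env.sign_off())
E
```

```text
tcp [ 0.6116 -0.2544  0.2816] jaw 71.78 w 0.0518 F [-0.1  0.3 -0.7] t 14.125
tilt 30.2 roll -0.1 4946 5380 c [-23.6   1.2 -19.2] Y [-21.2  23.7] tail X,Z [-43.3   0.9 -31.3] head [-4.9  1.  -8.2]
err mm [ 0.1 -1.3 -0.1] 0.05168008443954959
camera_stand 0.44 [319.9, 128.7]
large_flask 0.84 [123.9, 198.3]
dish 0.6 [217.3, 214.5]
tip_box 0.69 [277.3, 215.9]
the job is handed in; nothing more can be done
None
```

The small clear flask is held in front of the inspection camera, cap end up and growth face towards the lens. I handed the job in at about 14.4 s of the 32 s allowed.

**How it was done:** I gripped the flask by its sides near the cap end. The tool can only turn about the vertical, so I tipped the flask in a light grip by pressing its tail against the tray's near wall. I then tightened to 25 N and carried it over.

**Last checks:**

| Check | Measured | Target |
|---|---|---|
| Flask tilt | 30.2 to 30.4° | 30.5° |
| Roll | about 0° | 0° |
| Heading of the jaws | 71.8° | 71.6 to 72.0° |
| Flask centre | about 1.3 mm off in y, under 0.2 mm in x and z | 150 mm from the lens |
| Grip width | steady at 52 mm | 52 mm flask |
| Wrist force | about 1 N at rest, 2.4 N the highest I read while tipping | under 120 N |

- **Less certain:** the flask slipped several millimetres in the grip while being tipped. I measured its centre again afterwards from its visible tail edge, good to about 2 mm given the calibration.
- **Unconfirmed:** the last top-camera reading found the dish and the large flask within a few pixels of before. The tip box and camera stand readings were 13 to 16 pixels off. I put that down to the arm and flask hiding part of them, but I didn't confirm it. The scene picture just before showed the camera stand and the tip box undisturbed, and the robot did not come near either.

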